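# Lock the sample rest and lean the tray on it

### The arm

A 6-joint arm with a two-finger parallel gripper is mounted at the origin on a cart in front of the work surface, level with it; the furniture and walls round the work are solid. World frame = base frame: x ahead of the robot, y to its left, z up, the work surface at z = 0. Lengths are in mm, angles in rad, forces in N, time in s.
With the tool pointing down it reaches from about 275 to 1000 mm from the base axis. Payload 8.4 kg.
Tool frame: the origin (TCP) lies midway between the tips of the shut fingers; the grasp point (between the pads) lies 19 mm behind it; z points along the fingers, y is the line along which they close (so a half turn about z gives the same grasp; the last joint's range is limited). The gripper opens to 85 mm and grips with 20 to 120 N. Pads are 22 mm wide; open, the fingers measure 114 mm over their backs; the gripper's body (76 mm by 85 mm) begins 54 mm behind the grasp point. The pads swing forward as they close: fully open they stand 13 mm farther back than shut.
Start: joints at [-1.233, 0.353, 1.633, -0, 1.155, -0.002], TCP at [208.31, -589.266, 231.281] pointing down, gripper open.
Joint ranges: [-2.63, 2.63], [-0.92, 2.1], [0.06, 2.66], [-1.3, 4.44], [0, 2.69], [-3.02, 3.02]. Speed limits (rad/s): [2.22, 2.22, 2.79, 3.14, 3.14, 3.14].

### API

Orientations are given as [roll, pitch, yaw] about the fixed x, y, z axes, in that order (R = Rz(yaw) Ry(pitch) Rx(roll)).
In Python, from rig import monitor, imaging, r gives the robot as it stands.
- The arm moves only by the tool drive_tool, never from a script. Its argument "plan" is a list of rows, each an object of numbers: "x", "y", "z": the shift along the tool's x, y, z in units of 50 mm (1.0 is 50 mm); "ax", "ay", "az": the turn, a rotation vector about the tool's x, y, z in units of 6 degrees (1.0 is 6 degrees); "hand": the finger opening in mm, from 0 to 85.4. In form: [{"x": .., "y": .., "z": .., "ax": .., "ay": .., "az": .., "hand": ..}, ...]. A call has 1 to 8 rows; each row is the pose to reach, as a shift and turn from the pose commanded when the call began, along the tool's axes at that moment; what a row does not reach only later rows make up. A row lasts 1/10 s, in which the tool goes at most 50 mm and 8.59 degrees, less where a joint would pass 70% of its speed; a pose out of reach is approached as far as the arm can. A call with a gripper value outside its range is refused whole. The fingers move at their own pace and stop on an object; "grip_force" is the grip in N (left out, the last holds). Time passes only in rows, so rows that repeat a pose let the fingers close. It gives the time, the measured TCP pose, the force, the opening and the grip force at its end, in the units of the state.
- monitor.sense(): the state, without advancing time (a new reading comes with each control period).
- imaging.grab_frame(name): name is "side" or "top" or "wrist"; returns the picture (384x512x3 uint8, red, green, blue); there is no depth.
- imaging.camera_info(name): a dict with "mtx" (3x3 intrinsics, pixels), "dist" ([k1, k2, p1, p2, k3] as OpenCV has them; the pictures are not rectified), "R" (3x3) and "t" (3): a world point X has camera coordinates R X + t. Camera axes: x right, y down, z forward; pixel columns grow to the right and rows downward; lengths in mm; the calibration is good to about 2 mm. A picture is of the moment at which its call begins: read the wrist's pose just before it. camera_info takes no time and is no camera call; for the wrist camera it gives the pose at the moment of the call.
- r.sign_off(): hands the job in; it is judged then, once.
The state is a dict: "clock": time; "qpos": joint angles; "qvel": joint speeds; "joint_efforts": joint torques, N m; "eef_pos": TCP position; "tcp_rot": TCP orientation; "contact_force": force on the tool from outside, world axes, zero at the start; "wrist_torque": the same for the moment, N m; "opening": opening from 0.0 (shut) to 1.0 (fully open); "grasp_force": force on a finger pad.
Only numpy, scipy, OpenCV 4.12 (cv2) and the standard library are available. Lean on these libraries where they do the work, as an engineer would, in place of code of your own. Each camera call takes 0.05 s, during which the arm holds its last target. There are 200 camera calls.

### The job

Lock the sample rest by turning the ribbed collar on its column clockwise (seen from above) until the collar's lug stands straight over the fixed index tab; do not leave it past the tab. Then take the single thin tray (not one of the two thicker stacks) and lean it, the same face up as it lies now, on the rest: one short end down on the plate behind the low lip, the other end sloping up over the round bar, centred and square to the lip. Do not set the tray on the rest before it is locked, and leave the stacks and the oil bottle where they stand.

Things in the scene. Friction and masses are not known exactly. Their poses are not given: they have to be found in the camera images.
- sample_rest: Fixed aluminium rest. Origin on the worktop under the tray's place; x from lip to bar, y left, z up. Sole plate x -78..52, y -48..48, foot plate x -11..51, y -140..-44, both 10 mm thick. Lip x -72..-64, y -40..40, top z 22. Round bar, diameter 12, along y at x 20, z 68, to y 71. Column at x 20, y -105, diameter 29, clamp block 26x34 up to z 79; cap screw, diameter 21, to z 114.
- collar_axis (a point): Point on the collar's vertical axis, at mid-height of the collar (x 20, y -105, z 96.5 mm in the rest's frame). The collar is a ribbed steel ring of 47 mm diameter, z 86.5 to 106.5, captive on the column.
- collar_lug (a point): Point on the collar's lug, 38 mm from the collar axis and at mid-height of the collar; it turns with the collar. The lug is a radial steel block 12 mm wide, 16 mm high, reaching to 46 mm from the axis.
- index_tab (a point): Top of the fixed steel index tab, 38 mm from the collar axis towards the rest's -y: the tab is 12 mm wide like the lug, reaches 49 mm from the axis, and its top is 6 mm below the underside of the lug. Lug straight over the tab = locked.
- lock_collar (a joint): Collar angle in rad, growing clockwise seen from above. At 0 the lug points 60 degrees to the left of the rest's +x; at 2.618 it stands straight over the index tab (locked mark); the stop is past the mark at 3.05. Friction holds it where it is left.
- bar_middle (a point): Top of the round bar, in the middle of the tray's place (x 20, y 0, z 74 mm in the rest's frame).
- lip_middle (a point): Foot of the lip's inner face on the sole plate, in the middle of its length (x -64, y 0, z 10 mm in the rest's frame).
- thin_tray: Loose single moulded-fibre tray, a stiff slab 69 mm (x) by 119 mm (y) by 9 mm high; origin at the centre of its underside, z up. Leaned properly it lies at about 40 degrees to the horizontal.
- mid_stack: Bystander: loose stack of trays 70x119 mm, 18 mm high; origin at the centre of its underside.
- thick_stack: Bystander: loose stack of trays 70x120 mm, 28 mm high; origin at the centre of its underside.
- oil_bottle: Bystander: small upright bottle with a pointed cap, 38 mm diameter, 118 mm high, loose, near the column; origin at the centre of its underside.

How it is judged (in metres and radians):
On the way, in this order (a step that is already met when the one before it is completed fails the run):
1. the lug stands over the index tab (collar at its locked mark, within 0.13 rad) (value of joint lock_collar between 2.488 and 2.748 rad), for 0.2 s.
2. the thin tray leans on the rest (angle between thin_tray's own z axis and vertical between 0.6 and 0.85 rad and contact force between thin_tray and sample_rest above 0.1 N), for 0.2 s.
At the end, for the whole second after the job is handed in: Collar within 0.13 rad of its mark (2.618). Thin tray at rest, released, face up at 35 to 48 degrees, one short end behind the lip, the other over the bar; in the rest's frame its origin at x -27..3, y -18..18, z 38..56 mm, its x axis within 0.17 rad of the lip's direction (all of step 1 and all of step 2 and x of thin_tray in the frame of sample_rest between -0.027 and 0.003 m and y of thin_tray in the frame of sample_rest between -0.018 and 0.018 m and z of thin_tray in the frame of sample_rest between 0.038 and 0.056 m and angle between the x axis of thin_tray and the y axis of sample_rest, either way round below 0.17 rad and linear speed of thin_tray below 0.02 m/s); the robot touches nothing.
It fails at once if the tray is set on the rest while the collar is not at its locked mark (contact force between thin_tray and sample_rest above 0.2 N and (value of joint lock_collar below 2.468 rad or value of joint lock_collar above 2.768 rad)).
It fails at once if a stack is shifted by more than 15 mm (distance of any of mid_stack, thick_stack from where it was at the start of the episode above 0.015 m).
It fails at once if the oil bottle is shifted by more than 15 mm or tipped (distance of oil_bottle from where it was at the start of the episode above 0.015 m or angle between oil_bottle's own z axis and vertical above 0.3 rad).
It also fails if it takes over 72 s, if anything falls off the work surface, if the arm or the gripper's body presses on something with over 40 N, if the wrist force passes 120 N, or if a joint passes its speed limit or range.

## Working session

There is one attempt and no reset: what is moved stays moved. The work goes in short steps, Python scripts to look and compute and a tool call to move; the robot and the scene stay as the last step left them, time stands still between calls to the robot, and variables do not carry over. Pictures are saved under pics/ and viewed, at most 10 in all, crops included, and the job is handed in when it is done.

Besides the shell and the picture viewer there is one more tool, called after "Request:" as name(argument=value, ...) on one line, values as JSON. drive_tool: Moves the arm, as the interface text tells. Its arguments: {"type":"object","properties":{"plan":{"type":"array","items":{"type":"object","properties":{"x":{"type":"number"},"y":{"type":"number"},"z":{"type":"number"},"ax":{"type":"number"},"ay":{"type":"number"},"az":{"type":"number"},"hand":{"type":"number"}}}},"grip_force":{"type":"number"}},"required":["plan"]}

```bash
mkdir -p pics; ls
python3 - <<'E'
from rig import monitor, imaging, r
import cv2,numpy as np
s=monitor.sense();print({k:np.round(v,3).tolist() for k,v in s.items()})
for n in("side","top","wrist"):
    f=imaging.grab_frame(n);cv2.imwrite(f"pics/{n}0.png",f[:,:,::-1]);c=imaging.camera_info(n);print(n,{k:np.round(v,3).tolist() for k,v in c.items()})
a=[cv2.imread(f"pics/{n}0.png") for n in("side","top")]
E
```

```text
pics
{'clock': 0.0, 'qpos': [-1.233, 0.354, 1.634, -0.0, 1.155, -0.002], 'qvel': [0.0, 0.0, -0.002, -0.001, -0.0, 0.0], 'joint_efforts': [-0.0, -60.526, -34.207, -0.0, 0.009, -0.0], 'eef_pos': [208.164, -588.798, 230.56], 'tcp_rot': [-3.14, -0.0, 0.34], 'contact_force': [-0.464, -0.016, 0.278], 'wrist_torque': [0.003, -0.028, 0.007], 'grasp_force': 0.0, 'opening': 0.998}
side {'mtx': [[347.845, 0.0, 252.004], [0.0, 347.845, 193.75], [0.0, 0.0, 1.0]], 'dist': [0.025, 0.0, 0.0, 0.0, 0.0], 'R': [[-0.969, -0.247, -0.021], [-0.141, 0.62, -0.772], [0.204, -0.745, -0.635]], 't': [479.945, 140.781, 928.617]}
top {'mtx': [[431.448, 0.0, 253.555], [0.0, 431.448, 197.251], [0.0, 0.0, 1.0]], 'dist': [0.042, 0.0, 0.0, 0.0, 0.0], 'R': [[0.002, -1.0, -0.021], [-0.998, -0.001, -0.057], [0.057, 0.021, -0.998]], 't': [-1.35, 519.492, 1422.306]}
wrist {'mtx': [[345.451, 0.0, 250.108], [0.0, 345.451, 189.818], [0.0, 0.0, 1.0]], 'dist': [-0.033, 0.0, 0.0, 0.0, 0.0], 'R': [[0.334, -0.943, -0.001], [-0.901, -0.32, 0.294], [-0.277, -0.098, -0.956]], 't': [-624.653, -39.391, 377.768]}
```

View pics/side0.png

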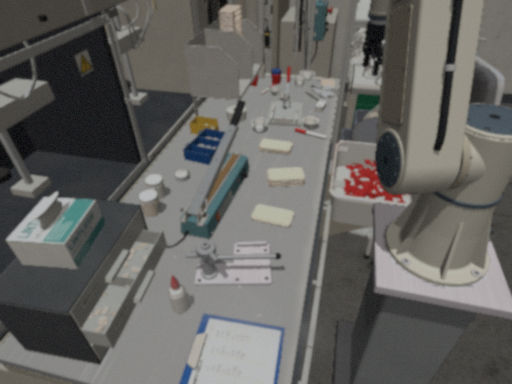

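View pics/top0.png

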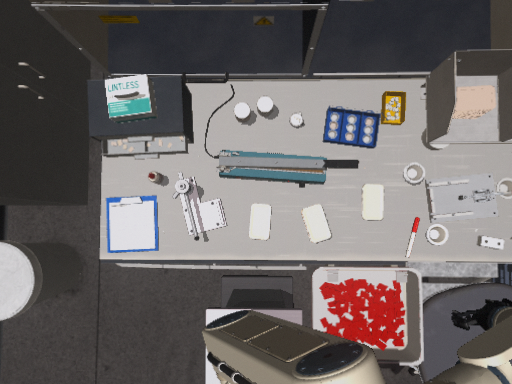

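The side view shows the rest near (235,262), the bottle at (177,293) and the three trays at (272,215), (286,176) and (276,145). In the top view the rest is near (200,210), with its collar at about (183,187), and the trays are at (260,221), (316,223) and (373,202). I'll zoom in next.

Run:
```python
import cv2,numpy as np
a=cv2.imread("pics/side0.png");b=cv2.imread("pics/top0.png")
c1=cv2.resize(a[130:320,160:320],None,fx=3.1,fy=3.1,interpolation=cv2.INTER_CUBIC)
c2=cv2.resize(b[160:250,140:240],None,fx=6,fy=6,interpolation=cv2.INTER_CUBIC)
cv2.imwrite("pics/c1.png",c1);cv2.imwrite("pics/c2.png",c2)
```

```text
(no output)
```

View pics/c1.png

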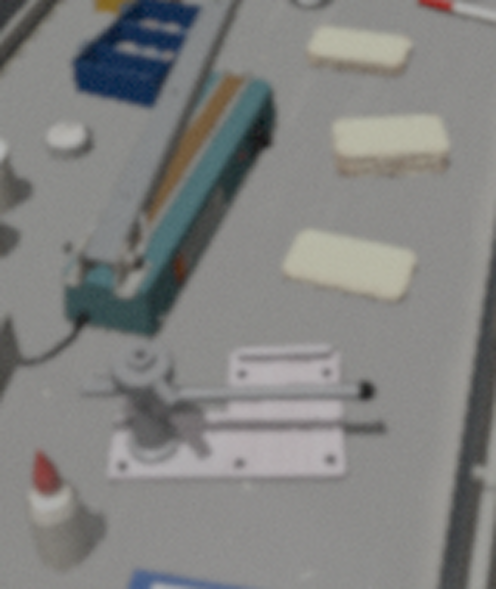

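View pics/c2.png

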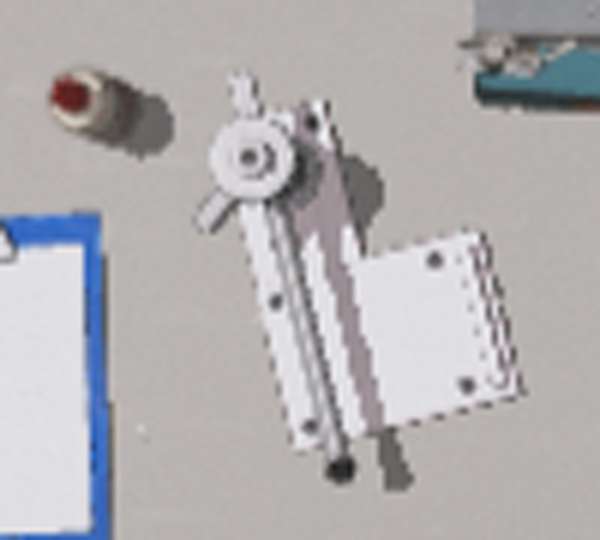

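The thin tray is the one nearest the rest: top view (260,221), side view (272,215). It's clearly thinner than the one at (286,176). In the zoomed top view the collar is at about (250,157), the index tab at (240,90), the lug at (208,212), the bar end at (340,468) and the lip at the right edge. Next I'll take coarse positions and write helpers.

```bash
cat > h.py <<'E'
import cv2,numpy as np
from scipy.spatial.transform import Rotation as Ro
from rig import monitor, imaging, r
def ray(c,px):
    p=cv2.undistortPoints(np.array([[px]],float),np.array(c["mtx"]),np.array(c["dist"]))[0,0]
    R=np.array(c["R"]);return -R.T@np.array(c["t"]),R.T@np.array([p[0],p[1],1])
def onz(c,px,z):
    o,d=ray(c,px);return o+d*(z-o[2])/d[2]
def tri(obs):
    A=np.zeros((3,3));b=np.zeros(3)
    for c,p in obs:
        o,d=ray(c,p);d=d/np.linalg.norm(d);M=np.eye(3)-np.outer(d,d);A+=M;b+=M@o
    return np.linalg.solve(A,b)
def proj(c,X): return cv2.projectPoints(np.array([X],float).reshape(-1,1,3),cv2.Rodrigues(np.array(c["R"]))[0],np.array(c["t"],float),np.array(c["mtx"]),np.array(c["dist"]))[0][:,0]
def cream(f):
    h=cv2.cvtColor(f,cv2.COLOR_RGB2HSV);m=cv2.inRange(h,(20,18,150),(40,110,255))
    return [k for k in cv2.findContours(m,cv2.RETR_EXTERNAL,cv2.CHAIN_APPROX_NONE)[0] if cv2.contourArea(k)>250]
def go(pos,rot):
    "numbers for a move: target TCP pos, rotation matrix, from the present pose"
    s=monitor.sense();R0=Ro.from_euler('xyz',s["tcp_rot"]);d=R0.inv().apply(np.array(pos)-s["eef_pos"])/50
    a=(R0.inv()*Ro.from_matrix(rot)).as_rotvec(degrees=True)/6
    print("go shift",d.round(3),"turn",a.round(3))
def down(yaw): return Ro.from_euler('xyz',[np.pi,0,yaw]).as_matrix()
def look(n,name):
    c=imaging.camera_info(n);f=imaging.grab_frame(n);cv2.imwrite(f"pics/{name}.png",f[:,:,::-1]);np.save(f"pics/{name}.npy",c,allow_pickle=True);return c,f
E
python3 - <<'E'
from h import *
for n in("top","side"):
    c=imaging.camera_info(n);f=cv2.imread(f"pics/{n}0.png")[:,:,::-1]
    for k in cream(f):
        q=cv2.minAreaRect(k);print(n,np.round(q[0],1),np.round(q[1],1),round(q[2],1),onz(c,q[0],9).round(0))
c=imaging.camera_info("top")
for nm,p,z in(("col",(250,157),114),("tab",(240,90),82),("lug",(208,212),96),("barend",(340,468),68),("lip1",(478,233),10),("lip2",(520,395),10),("bot",(70,93),118)):
    print(nm,onz(c,(140+(p[0]-2.5)/6,160+(p[1]-2.5)/6),z).round(0))
E
```

```text
side [439.5 267. ] [96.7 31.1] 3.1 [-2. 75.  9.]
side [272.  214.7] [41.2 16.8] 12.5 [439. -16.   9.]
side [285.5 173.5] [13. 37.] 90.0 [ 436. -227.    9.]
side [275.4 144.4] [32.7 10.2] 7.1 [ 506. -404.    9.]
side [445.  84.] [168.  72.] 90.0 [ -194. -1129.     9.]
col [549. 223. 114.]
tab [588. 234.  82.]
lug [522. 248.  96.]
barend [387. 181.  68.]
lip1 [516. 114.  10.]
lip2 [426.  90.  10.]
bot [582. 316. 118.]
```

Run:
```python
from h import *
s=monitor.sense();c=imaging.camera_info("wrist");R0=Ro.from_euler('xyz',s["tcp_rot"])
o,d=ray(c,(256,192));print("cam in tool",R0.inv().apply(o-s["eef_pos"]).round(1),R0.inv().apply(d).round(3))
go([440,170,330],down(0.0))
for X in([549,223,100],[582,316,0],[430,100,10],[430,-20,9]): pass
```

```text
cam in tool [ 7.400e+01  1.000e-01 -1.414e+02] [-0.3    0.018  0.954]
go shift [  9.431 -12.767  -1.972] turn [-1.000e-02  2.000e-03  3.245e+00]
```

Run:
```python
from h import *
go([500,200,330],down(1.745))
```

```text
go shift [ 10.762 -12.933  -1.972] turn [-8.0000e-03 -7.0000e-03 -1.3418e+01]
```

Request:
drive_tool(plan=[{"x":5.4,"y":-6.4,"z":-2,"az":-6.7},{"x":5.4,"y":-6.4,"z":-2,"az":-6.7},{"x":5.4,"y":-6.4,"z":-2,"az":-6.7},{"x":5.4,"y":-6.4,"z":-2,"az":-6.7},{"x":5.4,"y":-6.4,"z":-2,"az":-6.7},{"x":5.4,"y":-6.4,"z":-2,"az":-6.7},{"x":5.4,"y":-6.4,"z":-2,"az":-6.7},{"x":5.4,"y":-6.4,"z":-2,"az":-6.7}])

```text
invalid input
```

Run:
```python
from h import *
print(monitor.sense()["eef_pos"]);go([500,200,330],down(1.745))
```

```text
[ 208.19353788 -588.93799372  230.73178717]
go shift [ 10.762 -12.933  -1.972] turn [-8.0000e-03 -7.0000e-03 -1.3418e+01]
```

Request:
drive_tool(plan=[{"x":5.4,"y":-6.4,"z":-2,"ax":0,"ay":0,"az":-6.7,"hand":85},{"x":5.4,"y":-6.4,"z":-2,"ax":0,"ay":0,"az":-6.7,"hand":85},{"x":5.4,"y":-6.4,"z":-2,"ax":0,"ay":0,"az":-6.7,"hand":85},{"x":5.4,"y":-6.4,"z":-2,"ax":0,"ay":0,"az":-6.7,"hand":85},{"x":5.4,"y":-6.4,"z":-2,"ax":0,"ay":0,"az":-6.7,"hand":85},{"x":5.4,"y":-6.4,"z":-2,"ax":0,"ay":0,"az":-6.7,"hand":85},{"x":5.4,"y":-6.4,"z":-2,"ax":0,"ay":0,"az":-6.7,"hand":85},{"x":5.4,"y":-6.4,"z":-2,"ax":0,"ay":0,"az":-6.7,"hand":85}])

```text
clock: 0.95
eef_pos: [345.8, -223.4, 324.7]
tcp_rot: [3.141, -0.0, 1.041]
contact_force: [2.0, -1.1, 0.5]
opening: 0.995
grasp_force: 0.0
```

Run:
```python
from h import *
print(monitor.sense()["eef_pos"]);go([500,200,330],down(1.745))
```

```text
[ 345.8159558  -223.43432918  324.68385633]
go shift [ 8.866 -1.62  -0.106] turn [ 3.000e-03  1.000e-03 -6.724e+00]
```

Request:
drive_tool(plan=[{"x":8.87,"y":-1.6,"z":-0.1,"ax":0,"ay":0,"az":-6.7,"hand":85},{"x":8.87,"y":-1.6,"z":-0.1,"ax":0,"ay":0,"az":-6.7,"hand":85},{"x":8.87,"y":-1.6,"z":-0.1,"ax":0,"ay":0,"az":-6.7,"hand":85},{"x":8.87,"y":-1.6,"z":-0.1,"ax":0,"ay":0,"az":-6.7,"hand":85},{"x":8.87,"y":-1.6,"z":-0.1,"ax":0,"ay":0,"az":-6.7,"hand":85},{"x":8.87,"y":-1.6,"z":-0.1,"ax":0,"ay":0,"az":-6.7,"hand":85},{"x":8.87,"y":-1.6,"z":-0.1,"ax":0,"ay":0,"az":-6.7,"hand":85},{"x":8.87,"y":-1.6,"z":-0.1,"ax":0,"ay":0,"az":-6.7,"hand":85}])

```text
clock: 1.75
eef_pos: [483.4, 152.5, 328.7]
tcp_rot: [3.141, 0.0, 1.744]
contact_force: [0.9, -0.9, -0.5]
opening: 0.994
grasp_force: 0.0
```

Request:
drive_tool(plan=[{"x":1,"y":0,"z":0,"ax":0,"ay":0,"az":0,"hand":85},{"x":1,"y":0,"z":0,"ax":0,"ay":0,"az":0,"hand":85},{"x":1,"y":0,"z":0,"ax":0,"ay":0,"az":0,"hand":85},{"x":1,"y":0,"z":0,"ax":0,"ay":0,"az":0,"hand":85}])

```text
clock: 2.15
eef_pos: [474.5, 198.7, 328.5]
tcp_rot: [-3.141, 0.001, 1.743]
contact_force: [-0.3, -0.1, -0.5]
opening: 0.994
grasp_force: 0.0
```

Run:
```python
from h import *
s=monitor.sense();print(s["eef_pos"],s["tcp_rot"],s["qpos"])
c,f=look("wrist","w1")
for k in cream(f):
    q=cv2.minAreaRect(k);b=cv2.boxPoints(q);print(np.round(q[0],1),[onz(c,p,9)[:2].round(1).tolist() for p in b])
u=f[:, :]
cv2.imwrite("pics/w1b.png",cv2.resize(u,(800,600),interpolation=cv2.INTER_CUBIC)[:,:,::-1])
```

```text
[474.53682634 198.71514582 328.47574605] [-3.14116798e+00  5.87019702e-04  1.74279910e+00] [ 3.93973562e-01  9.50469737e-02  1.74604070e+00 -4.97100421e-04
  1.30104850e+00  2.22103519e-01]
[170.9 363.2] [[374.2, -179.3], [431.8, -160.3], [440.0, -199.7], [381.0, -219.4]]
[223.3 281.8] [[439.4, -53.5], [443.5, 17.5], [499.7, 13.5], [497.9, -58.2]]
```

View pics/w1b.png

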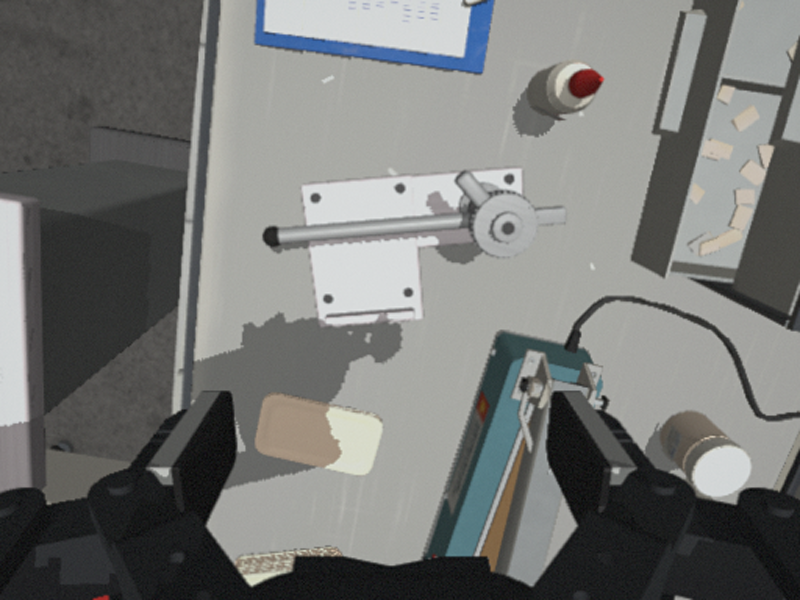

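The wrist view (800x600) shows the cap screw at (508,228), the tab end at (566,215) and the lug end at (464,181). The bar end is at (268,236), the bottle cap at (600,80) and the thin tray's corners at (268,395), (382,417), (366,474) and (257,452).

Run:
```python
from h import *
c=np.load("pics/w1.npy",allow_pickle=True).item();t=imaging.camera_info("top");sd=imaging.camera_info("side")
W=lambda x,y:((x+.5)*.64-.5,(y+.5)*.64-.5)
T=lambda x,y:(140+(x+.5)/6-.5,160+(y+.5)/6-.5)
S=lambda x,y:(160+(x+.5)/3.1-.5,130+(y+.5)/3.1-.5)
for nm,w,tt,ss in(("cap",(508,228),(250,157),(141,355)),("barend",(268,236),(340,468),(367,390)),("bottletip",(600,80),(70,93),(41,453)),("sole",(315,197),(310,427),(331,460)),("sole2",(400,188),(277,300),(239,463))):
    for o in([(c,W(*w)),(t,T(*tt))],[(c,W(*w)),(sd,S(*ss))]): print(nm,tri(o).round(1),end=' ')
    print()
z=onz(c,W(508,228),114)
print("cap z114",z.round(1),"collar centre z106",onz(c,W(504,224),106.5).round(1))
for nm,w,h in(("lug",(464,181),98),("tabend",(566,215),82),("barend",(268,236),68),("sole in",(303,185),10),("foot out",(521,168),10),("lipL",(320,324),10),("lipR",(424,319),10)):
    p=onz(c,W(*w),h);d=p-z;print(nm,p.round(1),np.hypot(*d[:2]).round(1),np.degrees(np.arctan2(d[1],d[0])).round(1))
q=[onz(c,W(*w),9) for w in((268,395),(382,417),(366,474),(257,452))]
print(np.round(q,1).tolist(),np.mean(q,0),[np.linalg.norm(q[i]-q[i-1]).round(1) for i in range(4)])
```

```text
cap [549.8 223.9 107. ] cap [547.8 224.3 111.8] 
barend [385.2 181.6  72.2] barend [382.9 182.   68.7] 
bottletip [585.8 323.7 100. ] bottletip [582.4 324.9 113.3] 
sole [406.9 207.8   7.2] sole [406.  208.1   8.2] 
sole2 [477.2 227.5   3.3] sole2 [475.7 227.9   8.6] 
cap z114 [547.9 224.8 114. ] collar centre z106 [546.4 225.9 106.5]
lug [514.9 248.7  98. ] 40.8 144.0
tabend [594.8 237.   82. ] 48.5 14.6
barend [382.2 181.5  68. ] 171.2 -165.4
sole in [395.2 216.7  10. ] 152.9 -177.0
foot out [572.3 261.9  10. ] 44.4 56.7
lipL [426.   96.1  10. ] 177.2 -133.5
lipR [517.9 117.1  10. ] 111.8 -105.6
[[386.7, 16.1, 9.0], [497.2, 11.8, 9.0], [492.2, -54.3, 9.0], [382.4, -48.1, 9.0]] [439.64878977 -18.64933041   9.        ] [np.float64(64.4), np.float64(110.6), np.float64(66.2), np.float64(110.0)]
```

Run:
```python
from h import *
go([548.5,224.5,200],down(np.radians(144)))
```

```text
go shift [0.265 1.544 2.572] turn [-3.000e-03  4.000e-03 -7.366e+00]
```

Request:
drive_tool(plan=[{"x":0.27,"y":1.54,"z":2.57,"ax":0,"ay":0,"az":-7.37,"hand":68},{"x":0.27,"y":1.54,"z":2.57,"ax":0,"ay":0,"az":-7.37,"hand":68},{"x":0.27,"y":1.54,"z":2.57,"ax":0,"ay":0,"az":-7.37,"hand":68},{"x":0.27,"y":1.54,"z":2.57,"ax":0,"ay":0,"az":-7.37,"hand":68},{"x":0.27,"y":1.54,"z":2.57,"ax":0,"ay":0,"az":-7.37,"hand":68},{"x":0.27,"y":1.54,"z":2.57,"ax":0,"ay":0,"az":-7.37,"hand":68},{"x":0.27,"y":1.54,"z":2.57,"ax":0,"ay":0,"az":-7.37,"hand":68},{"x":0.27,"y":1.54,"z":2.57,"ax":0,"ay":0,"az":-7.37,"hand":68}])

```text
clock: 3.0
eef_pos: [548.5, 225.4, 200.8]
tcp_rot: [3.141, 0.001, 2.511]
contact_force: [-0.1, -0.2, -0.6]
opening: 0.792
grasp_force: 0.0
```

Run:
```python
from h import *
c,f=look("wrist","w2")
cv2.imwrite("pics/w2b.png",cv2.resize(f,(800,600),interpolation=cv2.INTER_CUBIC)[:,:,::-1])
go([548.5,224.5,84],down(np.radians(144)))
```

```text
go shift [-0.013 -0.02   2.335] turn [ 0.008  0.005 -0.018]
```

View pics/w2b.png

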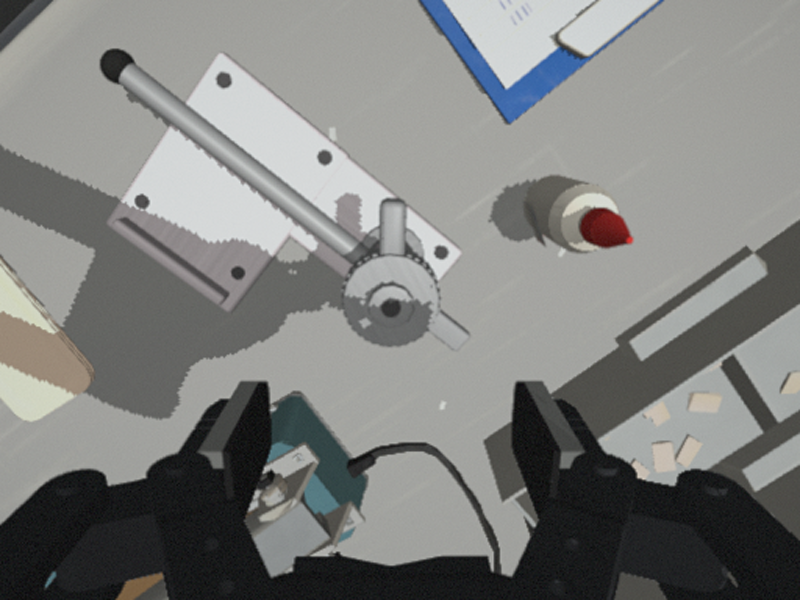

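The lug top is at (394,205), in line with the collar's cap at (391,307) and midway between the fingers. The tab end is at (462,340), the bar end at (117,65), and the bottle is clear at (600,230).

Run:
```python
from h import *
a=np.load("pics/w1.npy",allow_pickle=True).item();b=np.load("pics/w2.npy",allow_pickle=True).item()
W=lambda x,y:((x+.5)*.64-.5,(y+.5)*.64-.5)
P={}
for nm,p,q in(("cap",(508,228),(391,307)),("barend",(268,236),(117,65)),("lug",(464,181),(394,203)),("tabend",(566,215),(462,340)),("s1",(315,197),(224,80)),("s2",(400,188),(325,157)),("s3",(328,299),(142,202)),("s4",(408,293),(238,272)),("lipend",(324,316),(120,222)),("lipend2",(414,316),(222,298)),("foot",(510,178),(441,253))):
    P[nm]=tri([(a,W(*p)),(b,W(*q))]);print(nm,P[nm].round(1),(proj(a,P[nm])[0]-W(*p)).round(1),"w2 only z:",onz(b,W(*q),dict(cap=114,barend=68,lug=104.5,tabend=82).get(nm,10)).round(1))
```

```text
cap [549.3 223.9 108. ] [-0.1  0. ] w2 only z: [547.6 225.1 114. ]
barend [379.3 177.7  52.4] [0.1 0.3] w2 only z: [385.3 182.2  68. ]
lug [509.7 252.6 131.8] [ 0.  -1.9] w2 only z: [512.2 252.5 104.5]
tabend [608.8 233.2  41.4] [-0.1  0.1] w2 only z: [592.3 238.   82. ]
s1 [406.1 207.8   6.2] [0.  0.1] w2 only z: [407.  208.3  10. ]
s2 [475.8 228.3   8.8] [-0.  -0.2] w2 only z: [475.8 228.7  10. ]
s3 [429.7 120.2   7.7] [-0. -0.] w2 only z: [430.  121.2  10. ]
s4 [ 4.997e+02  1.360e+02 -1.000e-01] [-0.2 -0.2] w2 only z: [498.9 140.1  10. ]
lipend [430.3 105.   14.9] [0.9 0.9] w2 only z: [430.8 101.4  10. ]
lipend2 [507.6 117.2   4.5] [-0.9 -0.6] w2 only z: [506.  120.3  10. ]
foot [554.2 254.1  56.9] [-0.3  0.1] w2 only z: [564.9 251.4  10. ]
```

Request:
drive_tool(plan=[{"x":0,"y":0,"z":0.7,"ax":0,"ay":0,"az":0,"hand":68},{"x":0,"y":0,"z":1.4,"ax":0,"ay":0,"az":0,"hand":68},{"x":0,"y":0,"z":2,"ax":0,"ay":0,"az":0,"hand":68},{"x":0,"y":0,"z":2.33,"ax":0,"ay":0,"az":0,"hand":68},{"x":0,"y":0,"z":2.33,"ax":0,"ay":0,"az":0,"hand":68},{"x":0,"y":0,"z":2.33,"ax":0,"ay":0,"az":0,"hand":60},{"x":0,"y":0,"z":2.33,"ax":0,"ay":0,"az":0,"hand":55}])

```text
clock: 3.75
eef_pos: [549.2, 226.5, 85.2]
tcp_rot: [3.14, 0.001, 2.514]
contact_force: [-0.2, -0.5, 0.6]
opening: 0.645
grasp_force: 0.0
```

Request:
drive_tool(plan=[{"x":0,"y":0,"z":0,"ax":0,"ay":0,"az":0,"hand":42},{"x":0,"y":0,"z":0,"ax":0,"ay":0,"az":0,"hand":42},{"x":0,"y":0,"z":0,"ax":0,"ay":0,"az":0,"hand":42},{"x":0,"y":0,"z":0,"ax":0,"ay":0,"az":0,"hand":42},{"x":0,"y":0,"z":0,"ax":0,"ay":0,"az":0,"hand":42}], grip_force=50)

```text
clock: 4.25
eef_pos: [548.4, 225.4, 85.6]
tcp_rot: [-3.141, 0.001, 2.515]
contact_force: [-3.2, -4.8, 11.1]
opening: 0.506
grasp_force: 49.8
```

Request:
drive_tool(plan=[{"x":0,"y":0,"z":0,"ax":0,"ay":0,"az":1.35,"hand":42},{"x":0,"y":0,"z":0,"ax":0,"ay":0,"az":2.7,"hand":42},{"x":0,"y":0,"z":0,"ax":0,"ay":0,"az":4.05,"hand":42},{"x":0,"y":0,"z":0,"ax":0,"ay":0,"az":5.4,"hand":42},{"x":0,"y":0,"z":0,"ax":0,"ay":0,"az":6.75,"hand":42},{"x":0,"y":0,"z":0,"ax":0,"ay":0,"az":8.1,"hand":42},{"x":0,"y":0,"z":0,"ax":0,"ay":0,"az":9.4,"hand":42},{"x":0,"y":0,"z":0,"ax":0,"ay":0,"az":10.7,"hand":42}])

```text
clock: 5.05
eef_pos: [548.9, 225.7, 85.6]
tcp_rot: [3.14, -0.0, 1.389]
contact_force: [-1.6, -4.6, 9.0]
opening: 0.504
grasp_force: 49.5
```

Run:
```python
from h import *
c,f=look("wrist","w3")
s=monitor.sense();print(s["eef_pos"].round(1),np.degrees(s["tcp_rot"]),s["contact_force"],s["wrist_torque"])
cv2.imwrite("pics/w3b.png",f[:,:,::-1])
```

```text
[548.9 225.7  85.6] [ 1.79896598e+02 -1.12526503e-02  7.90626474e+01] [-1.02761751 -5.3477177   8.95247963] [-0.67024318  0.52489664 -0.07307342]
```

View pics/w3b.png

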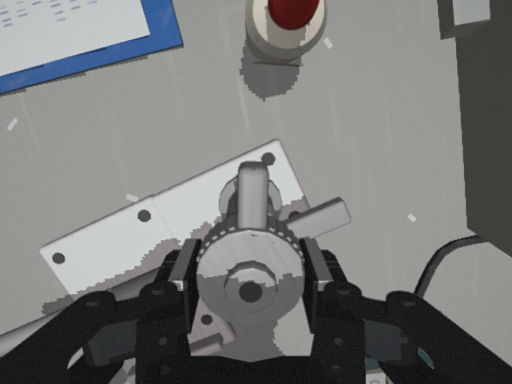

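The lug turned with the grip: it's at (253,165) in line with the hand, and the tab is ahead at (345,210). I'll do the second half.

Request:
drive_tool(plan=[{"x":0,"y":0,"z":0,"ax":0,"ay":0,"az":1.35,"hand":42},{"x":0,"y":0,"z":0,"ax":0,"ay":0,"az":2.7,"hand":42},{"x":0,"y":0,"z":0,"ax":0,"ay":0,"az":4.05,"hand":42},{"x":0,"y":0,"z":0,"ax":0,"ay":0,"az":5.4,"hand":42},{"x":0,"y":0,"z":0,"ax":0,"ay":0,"az":6.75,"hand":42},{"x":0,"y":0,"z":0,"ax":0,"ay":0,"az":8.1,"hand":42},{"x":0,"y":0,"z":0,"ax":0,"ay":0,"az":9.4,"hand":42},{"x":0,"y":0,"z":0,"ax":0,"ay":0,"az":10.4,"hand":42}])

```text
clock: 5.9
eef_pos: [549.5, 225.4, 85.6]
tcp_rot: [3.14, -0.002, 0.3]
contact_force: [0.5, -6.9, 6.8]
opening: 0.504
grasp_force: 49.6
```

Request:
drive_tool(plan=[{"x":0,"y":0,"z":0,"ax":0,"ay":0,"az":0,"hand":42},{"x":0,"y":0,"z":0,"ax":0,"ay":0,"az":0,"hand":42}])

```text
clock: 6.1
eef_pos: [549.4, 225.4, 85.6]
tcp_rot: [3.14, -0.002, 0.305]
contact_force: [0.0, -7.0, 8.0]
opening: 0.505
grasp_force: 49.7
```

Run:
```python
from h import *
c,f=look("wrist","w4")
s=monitor.sense();print(s["eef_pos"].round(1),np.degrees(s["tcp_rot"]),s["contact_force"],s["wrist_torque"])
cv2.imwrite("pics/w4b.png",cv2.resize(f[110:330,150:350],None,fx=2.7,fy=2.7,interpolation=cv2.INTER_CUBIC)[:,:,::-1])
```

```text
[549.5 225.4  85.6] [ 1.79930593e+02 -1.42182304e-01  1.74785303e+01] [ 0.11769472 -7.05647381  7.16764788] [-0.97330527  0.00635575 -0.08392592]
```

View pics/w4b.png

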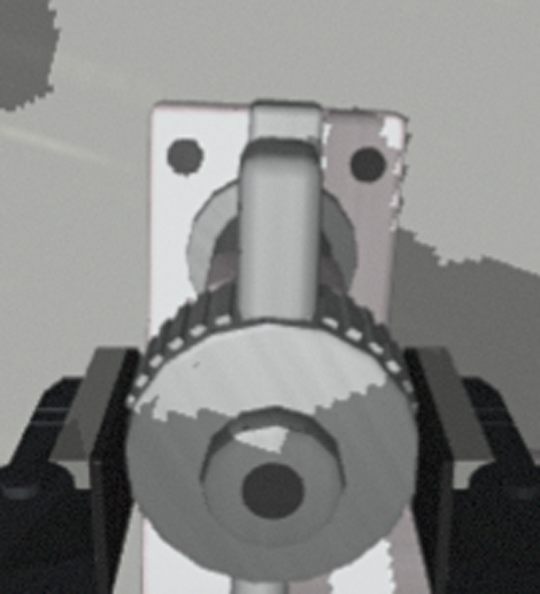

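The lug, x 241–319, stands over the tab, x 250–322, and is about 2° short. I'll nudge it, then release and rise.

Request:
drive_tool(plan=[{"x":0,"y":0,"z":0,"ax":0,"ay":0,"az":0.35,"hand":42},{"x":0,"y":0,"z":0,"ax":0,"ay":0,"az":0.35,"hand":42},{"x":0,"y":0,"z":0,"ax":0,"ay":0,"az":0.35,"hand":60},{"x":0,"y":0,"z":0,"ax":0,"ay":0,"az":0.35,"hand":66},{"x":0,"y":0,"z":0,"ax":0,"ay":0,"az":0.35,"hand":66},{"x":0,"y":0,"z":0,"ax":0,"ay":0,"az":0.35,"hand":66},{"x":0,"y":0,"z":-1,"ax":0,"ay":0,"az":0.35,"hand":66},{"x":0,"y":0,"z":-2,"ax":0,"ay":0,"az":0.35,"hand":66}])

```text
clock: 6.95
eef_pos: [546.9, 225.7, 183.3]
tcp_rot: [3.141, 0.004, 0.269]
contact_force: [1.0, 1.1, 0.4]
opening: 0.774
grasp_force: 0.0
```

Request:
drive_tool(plan=[{"x":0,"y":0,"z":-1,"ax":0,"ay":0,"az":0,"hand":85},{"x":0,"y":0,"z":-2,"ax":0,"ay":0,"az":0,"hand":85},{"x":0,"y":0,"z":-2.3,"ax":0,"ay":0,"az":0,"hand":85},{"x":0,"y":0,"z":-2.3,"ax":0,"ay":0,"az":0,"hand":85}])

```text
clock: 7.35
eef_pos: [549.5, 226.7, 301.6]
tcp_rot: [-3.141, -0.005, 0.269]
contact_force: [0.1, -0.3, -0.5]
opening: 0.997
grasp_force: 0.0
```

Run:
```python
from h import *
c,f=look("wrist","w5"); s=monitor.sense()
print(s["eef_pos"].round(1),s["qpos"].round(2))
# tool pose to see the tray from high: over (440,-20) 
go([440,-18,260],down(1.57))
t,ft=look("top","t5");sd,fs=look("side","s5")
cv2.imwrite("pics/v5.png",np.vstack([np.hstack([f[:300,:],]),]) [:,:,::-1])
```

```text
[548.3 226.2 298.9] [0.39 0.25 1.63 0.   1.27 1.69]
go shift [-3.387  4.134  0.773] turn [ 7.0000e-03 -1.2000e-02 -1.2426e+01]
```

View pics/v5.png

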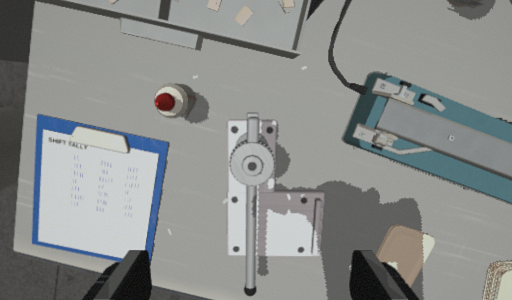

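The lug, tab and bar are now in one line (columns 252, 253 and 250), so the rest is locked. The bottle at (168,100) is untouched. Next I'll move over the tray and refine the rest's fix.

Run:
```python
from h import *
c=np.load("pics/w5.npy",allow_pickle=True).item();g=cv2.imread("pics/w5.png",0)
y=np.radians(104.9);xr=np.array([np.cos(y),np.sin(y),0]);yr=np.array([-np.sin(y),np.cos(y),0]);O=np.array([548,225.2,0])-20*xr+105*yr;print(O)
L=lambda a,b,z:O+a*xr+b*yr+[0,0,z]
for nm,p in(("sole-78",(-78,-20,10)),("lip-72",(-72,-20,22)),("lip-64",(-64,-20,22)),("sole52",(52,20,10)),("footfar",(20,-140,10)),("soleend48",(-30,48,10)),("bar",(20,30,74)),("barend",(20,71,68)),("cap",(20,-105,114)),("tab",(20,-154,82))):
    print(nm,proj(c,L(*p))[0].round(1))
u=proj(c,L(-70,-20,16))[0];v=int(round(u[1]))
print(v,[(i,int(g[v,i])) for i in range(300,336)])
v=int(round(proj(c,L(52,20,10))[0][1]));print(v,g[v,220:262].tolist(),"from 220")
v=int(round(proj(c,L(-30,48,10))[0][0]));print(v,g[240:268,v].tolist(),"rows from 240")
go([440,-18,230],down(np.radians(-2.7)))
```

```text
[451.67316753 178.87353513   0.        ]
sole-78 [323.4 211.4]
lip-72 [320.7 214.6]
lip-64 [314.6 214.6]
sole52 [226.5 238. ]
footfar [251.1 119.5]
soleend48 [285.6 256.9]
bar [249.8 268.4]
barend [249.5 295. ]
cap [251.  165.9]
tab [251.4 112.3]
213 [(300, 149), (301, 146), (302, 145), (303, 140), (304, 144), (305, 143), (306, 142), (307, 145), (308, 144), (309, 144), (310, 144), (311, 146), (312, 145), (313, 121), (314, 77), (315, 96), (316, 135), (317, 146), (318, 140), (319, 134), (320, 125), (321, 130), (322, 132), (323, 110), (324, 95), (325, 95), (326, 96), (327, 97), (328, 97), (329, 95), (330, 97), (331, 97), (332, 95), (333, 94), (334, 96), (335, 97)]
238 [154, 156, 156, 156, 154, 155, 157, 167, 191, 205, 208, 207, 206, 206, 208, 207, 208, 206, 207, 206, 206, 208, 207, 204, 208, 183, 130, 137, 151, 159, 171, 169, 153, 138, 117, 116, 166, 180, 142, 136, 137, 139] from 220
286 [207, 208, 207, 207, 208, 207, 208, 207, 207, 208, 207, 207, 206, 207, 209, 203, 165, 156, 155, 154, 156, 157, 157, 157, 155, 156, 154, 155] rows from 240
go shift [-3.357  4.13   1.342] turn [0.008 0.029 3.015]
```

The rest's predicted edges match the picture within 1 px.

Request:
drive_tool(plan=[{"x":-3.36,"y":4.13,"z":0,"ax":0,"ay":0,"az":3,"hand":85},{"x":-3.36,"y":4.13,"z":0,"ax":0,"ay":0,"az":3,"hand":85},{"x":-3.36,"y":4.13,"z":0,"ax":0,"ay":0,"az":3,"hand":85},{"x":-3.36,"y":4.13,"z":1,"ax":0,"ay":0,"az":3,"hand":85},{"x":-3.36,"y":4.13,"z":1.34,"ax":0,"ay":0,"az":3,"hand":85},{"x":-3.36,"y":4.13,"z":1.34,"ax":0,"ay":0,"az":3,"hand":85},{"x":-3.36,"y":4.13,"z":1.34,"ax":0,"ay":0,"az":3,"hand":85},{"x":-3.36,"y":4.13,"z":1.34,"ax":0,"ay":0,"az":3,"hand":85}])

```text
clock: 8.3
eef_pos: [440.0, -17.9, 230.1]
tcp_rot: [-3.141, 0.003, -0.047]
contact_force: [0.2, -0.2, 0.5]
opening: 0.998
grasp_force: 0.0
```

Run:
```python
from h import *
c,f=look("wrist","w6");print(monitor.sense()["eef_pos"].round(1))
h=cv2.cvtColor(f,cv2.COLOR_RGB2HSV)
o=[int(v) for v in proj(c,[440,-18,9])[0]];print(o,h[o[1],o[0]],h[10:12,250:252].tolist())
# tray differs from grey bench by saturation
m=((h[:,:,1]>28)&(h[:,:,0]>4)&(h[:,:,0]<45)&(h[:,:,2]>60)).astype(np.uint8)
m=cv2.morphologyEx(m,cv2.MORPH_CLOSE,np.ones((7,7)));m=cv2.morphologyEx(m,cv2.MORPH_OPEN,np.ones((5,5)))
for k in cv2.findContours(m,cv2.RETR_EXTERNAL,cv2.CHAIN_APPROX_NONE)[0]:
    if cv2.contourArea(k)>2000:
        q=cv2.minAreaRect(k);b=cv2.boxPoints(q);P=np.array([onz(c,p,9) for p in b])
        print(np.round(q[0]),np.round(q[1],1),cv2.contourArea(k),P[:,:2].round(1).tolist(),P.mean(0).round(1),[np.linalg.norm(P[i]-P[i-1]).round(1) for i in range(4)],np.degrees([np.arctan2(*(P[i]-P[i-1])[1::-1]) for i in range(4)]).round(1))
cv2.imwrite("pics/m6.png",m*255)
```

```text
[440.9 -17.4 230.9]
[249, 155] [ 40  11 217] [[[60, 4, 66], [40, 11, 69]], [[42, 17, 73], [38, 14, 74]]]
[426. 156.] [111.3  76.4] 3375.5 [[480.3, -150.3], [496.0, -225.8], [376.8, -271.3], [358.5, -188.5]] [ 427.9 -209.     9. ] [np.float64(127.7), np.float64(77.2), np.float64(127.6), np.float64(84.8)] [  17.4  -78.3 -159.1  102.5]
```

Run:
```python
from h import *
c=np.load("pics/w6.npy",allow_pickle=True).item();f=cv2.imread("pics/w6.png")[:,:,::-1].copy()
g=f.astype(int);d=g[:,:,0]-g[:,:,2]
print(f[155,150:350:12].tolist());print(f[60:260:12,249].tolist())
m=((d>14)).astype(np.uint8);m=cv2.morphologyEx(m,cv2.MORPH_CLOSE,np.ones((5,5)));m=cv2.morphologyEx(m,cv2.MORPH_OPEN,np.ones((5,5)))
w1=np.load("pics/w1.npy",allow_pickle=True).item()
for k in cv2.findContours(m,cv2.RETR_EXTERNAL,cv2.CHAIN_APPROX_NONE)[0]:
    if cv2.contourArea(k)>2000:
        q=cv2.minAreaRect(k);b=cv2.boxPoints(q);P=np.array([onz(c,p,9) for p in b])
        print(np.round(q[0]),b.round(1).tolist(),cv2.contourArea(k),P[:,:2].round(1).tolist(),P.mean(0).round(1),[np.linalg.norm(P[i]-P[i-1]).round(1) for i in range(4)],np.degrees([np.arctan2(*(P[i]-P[i-1])[1::-1]) for i in range(4)]).round(1))
```

```text
[[167, 166, 163], [164, 163, 159], [164, 165, 161], [164, 164, 160], [166, 167, 162], [165, 165, 162], [216, 218, 211], [215, 217, 209], [214, 217, 208], [215, 218, 210], [216, 219, 211], [215, 217, 208], [166, 165, 162], [167, 168, 163], [166, 167, 163], [166, 166, 162], [100, 101, 98]]
[[163, 163, 160], [162, 164, 160], [163, 164, 160], [164, 165, 160], [215, 218, 200], [213, 216, 207], [216, 219, 211], [215, 219, 210], [216, 219, 210], [214, 217, 207], [215, 218, 208], [215, 218, 208], [215, 217, 208], [168, 168, 164], [164, 165, 160], [164, 165, 161], [179, 178, 172]]
[457. 290.] [[403.0, 259.0], [511.0, 259.0], [511.0, 322.0], [403.0, 322.0]] 3993.0 [[308.0, -193.1], [300.6, -324.9], [208.9, -342.8], [218.2, -201.5]] [ 258.9 -265.6    9. ] [np.float64(90.2), np.float64(132.0), np.float64(93.4), np.float64(141.6)] [   5.3  -93.2 -169.    86.2]
[426. 154.] [[374.6000061035156, 106.80000305175781], [449.20001220703125, 87.9000015258789], [477.79998779296875, 200.60000610351562], [403.20001220703125, 219.5]] 5115.0 [[485.2, -148.7], [501.1, -224.4], [377.2, -272.1], [358.5, -188.8]] [ 430.5 -208.5    9. ] [np.float64(132.9), np.float64(77.4), np.float64(132.8), np.float64(85.4)] [  17.6  -78.1 -158.9  102.7]
```

Run:
```python
from h import *
def tray(c,f,o,th):
    m=(f[:,:,1]>th).astype(np.uint8);m=cv2.morphologyEx(m,cv2.MORPH_CLOSE,np.ones((3,3)))
    for k in cv2.findContours(m,cv2.RETR_EXTERNAL,cv2.CHAIN_APPROX_NONE)[0]:
        if cv2.pointPolygonTest(k,tuple(float(v) for v in o),False)>0:
            return cv2.minAreaRect(k)
c=np.load("pics/w6.npy",allow_pickle=True).item();f=cv2.imread("pics/w6.png")[:,:,::-1]
t=imaging.camera_info("top");ft=cv2.imread("pics/top0.png")[:,:,::-1];print(ft[221,240:285:4].tolist())
q=tray(c,f,proj(c,[440,-18,9])[0],190);b=cv2.boxPoints(q)
for z in(0,9):
    P=np.array([onz(c,p,z) for p in b])
    print(z,P[:,:2].round(1).tolist(),P.mean(0).round(1),[np.linalg.norm(P[i]-P[i-1]).round(1) for i in range(4)],np.degrees([np.arctan2(*(P[i]-P[i-1])[1::-1]) for i in range(4)]).round(1))
q2=tray(t,ft,(260,221),200)
print(q2); print("centre by two views",tri([(c,b.mean(0)),(t,q2[0])]).round(1), onz(t,q2[0],9).round(1))
```

```text
[[181, 177, 175], [182, 177, 175], [182, 177, 177], [225, 223, 204], [224, 223, 223], [224, 223, 223], [224, 222, 223], [224, 222, 226], [182, 178, 176], [180, 176, 175], [181, 177, 174], [181, 178, 176]]
0 [[379.9, 22.0], [500.1, 9.3], [494.8, -58.2], [373.8, -52.1]] [437.2 -19.7   0. ] [np.float64(74.3), np.float64(120.9), np.float64(67.7), np.float64(121.2)] [ 85.3  -6.  -94.5 177.1]
9 [[383.1, 20.9], [500.5, 8.5], [495.3, -57.3], [377.2, -51.3]] [439.  -19.8   9. ] [np.float64(72.5), np.float64(118.0), np.float64(66.1), np.float64(118.2)] [ 85.3  -6.  -94.5 177.1]
((259.48675537109375, 221.19912719726562), (20.155258178710938, 35.32158660888672), 3.814074993133545)
centre by two views [439.9 -20.1   0. ] [439.9 -20.3   9. ]
```

Run:
```python
from h import *
go([439.5,-20,-7],down(np.radians(-4.5)))
```

```text
go shift [-0.019  0.055  4.758] turn [-0.003  0.015  0.308]
```

Request:
drive_tool(plan=[{"x":-0.02,"y":0.05,"z":1,"ax":0,"ay":0,"az":0.3,"hand":85},{"x":-0.02,"y":0.05,"z":2,"ax":0,"ay":0,"az":0.3,"hand":85},{"x":-0.02,"y":0.05,"z":3,"ax":0,"ay":0,"az":0.3,"hand":85},{"x":-0.02,"y":0.05,"z":3.8,"ax":0,"ay":0,"az":0.3,"hand":85},{"x":-0.02,"y":0.05,"z":4.3,"ax":0,"ay":0,"az":0.3,"hand":85},{"x":-0.02,"y":0.05,"z":4.6,"ax":0,"ay":0,"az":0.3,"hand":85},{"x":-0.02,"y":0.05,"z":4.76,"ax":0,"ay":0,"az":0.3,"hand":85},{"x":-0.02,"y":0.05,"z":4.76,"ax":0,"ay":0,"az":0.3,"hand":85}])

```text
clock: 9.15
eef_pos: [440.1, -19.3, -7.1]
tcp_rot: [-3.142, 0.001, -0.076]
contact_force: [-0.6, 0.3, -0.1]
opening: 0.995
grasp_force: 0.0
```

Request:
drive_tool(plan=[{"x":0,"y":0,"z":0,"ax":0,"ay":0,"az":0,"hand":74},{"x":0,"y":0,"z":0,"ax":0,"ay":0,"az":0,"hand":74},{"x":0,"y":0,"z":0,"ax":0,"ay":0,"az":0,"hand":64},{"x":0,"y":0,"z":0,"ax":0,"ay":0,"az":0,"hand":64},{"x":0,"y":0,"z":0,"ax":0,"ay":0,"az":0,"hand":64}], grip_force=30)

```text
clock: 9.65
eef_pos: [440.8, -20.0, -5.3]
tcp_rot: [-3.141, -0.002, -0.077]
contact_force: [-0.8, 2.0, 5.3]
opening: 0.784
grasp_force: 31.9
```

Request:
drive_tool(plan=[{"x":0,"y":0,"z":-0.3,"ax":0,"ay":0,"az":0,"hand":64},{"x":0,"y":0,"z":-0.8,"ax":0,"ay":0,"az":0,"hand":64},{"x":0,"y":0,"z":-1.5,"ax":0,"ay":0,"az":0,"hand":64},{"x":0,"y":0,"z":-2.3,"ax":0,"ay":0,"az":0,"hand":64},{"x":0,"y":0,"z":-3.1,"ax":0,"ay":0,"az":0,"hand":64},{"x":0,"y":0,"z":-4,"ax":0,"ay":0,"az":0,"hand":64},{"x":0,"y":0,"z":-5,"ax":0,"ay":0,"az":0,"hand":64},{"x":0,"y":0,"z":-5.5,"ax":0,"ay":0,"az":0,"hand":64}])

```text
clock: 10.45
eef_pos: [441.2, -20.2, 273.7]
tcp_rot: [-3.141, -0.007, -0.077]
contact_force: [1.3, -0.1, -0.3]
opening: 0.783
grasp_force: 35.0
```

```bash
cat >> h.py <<'E'
yw=np.radians(104.9);xr=np.array([np.cos(yw),np.sin(yw),0]);yr=np.array([-np.sin(yw),np.cos(yw),0]);zr=np.array([0,0,1.]);O=np.array([451.7,178.9,0])
def place(xb,dz):
    v=np.array([20-xb,58.]);L=np.hypot(*v);th=np.arctan2(v[1],v[0])+np.arcsin(6/L)
    tx=np.cos(th)*xr+np.sin(th)*zr;tz=np.sin(th)*xr-np.cos(th)*zr
    org=O+xb*xr+10*zr+59.5*tx
    return org+1.3*tx+5.3*tz+dz*zr,np.stack([tx,-yr,tz],1),np.degrees(th)
E
python3 - <<'E'
from h import *
s=monitor.sense();print(s["eef_pos"].round(1),s["opening"],s["contact_force"].round(1))
p,R,th=place(-55,0);print(p,th);go([440,60,280],down(yw))
E
```

```text
[441.2 -20.2 273.7] 0.7831431599457966 [ 1.3 -0.1 -0.3]
[453.20502584 173.24369707  46.18442956] 41.34432074456685
go shift [-0.146 -1.597 -0.128] turn [  0.06   -0.045 -18.22 ]
```

Request:
drive_tool(plan=[{"x":0,"y":-0.8,"z":0,"ax":0,"ay":0,"az":-1.3,"hand":64},{"x":0,"y":-0.8,"z":0,"ax":0,"ay":0,"az":-2.5,"hand":64},{"x":0,"y":-0.8,"z":0,"ax":0,"ay":0,"az":-3.7,"hand":64},{"x":0,"y":-0.8,"z":0,"ax":0,"ay":0,"az":-4.9,"hand":64},{"x":0,"y":-0.8,"z":0,"ax":0,"ay":0,"az":-6.1,"hand":64},{"x":0,"y":-0.8,"z":0,"ax":0,"ay":0,"az":-7.3,"hand":64},{"x":0,"y":-0.8,"z":0,"ax":0,"ay":0,"az":-8.5,"hand":64},{"x":0,"y":-0.8,"z":0,"ax":0,"ay":0,"az":-9.5,"hand":64}])

```text
clock: 11.25
eef_pos: [442.8, 19.8, 269.3]
tcp_rot: [3.141, -0.001, 0.923]
contact_force: [0.6, 0.4, -0.7]
opening: 0.782
grasp_force: 35.0
```

Run:
```python
from h import *
go([440,60,280],down(yw))
```

```text
go shift [ 0.608 -0.53  -0.214] turn [ 1.100e-02 -3.000e-03 -8.672e+00]
```

Request:
drive_tool(plan=[{"x":0.6,"y":-0.5,"z":-0.2,"ax":0,"ay":0,"az":-1.2,"hand":64},{"x":0.6,"y":-0.5,"z":-0.2,"ax":0,"ay":0,"az":-2.4,"hand":64},{"x":0.6,"y":-0.5,"z":-0.2,"ax":0,"ay":0,"az":-3.6,"hand":64},{"x":0.6,"y":-0.5,"z":-0.2,"ax":0,"ay":0,"az":-4.8,"hand":64},{"x":0.6,"y":-0.5,"z":-0.2,"ax":0,"ay":0,"az":-6,"hand":64},{"x":0.6,"y":-0.5,"z":-0.2,"ax":0,"ay":0,"az":-7.2,"hand":64},{"x":0.6,"y":-0.5,"z":-0.2,"ax":0,"ay":0,"az":-8.2,"hand":64},{"x":0.6,"y":-0.5,"z":-0.2,"ax":0,"ay":0,"az":-8.67,"hand":64}])

```text
clock: 12.05
eef_pos: [441.1, 58.8, 279.3]
tcp_rot: [3.14, 0.0, 1.83]
contact_force: [0.7, 0.3, -0.2]
opening: 0.786
grasp_force: 35.0
```

Run:
```python
from h import *
p,R,th=place(-55,130);go(p,R);print(p,monitor.sense()["qpos"].round(2))
```

```text
go shift [2.152 0.817 2.063] turn [ 0.015  6.892 -0.008]
[453.20502584 173.24369707 176.18442956] [ 0.13  0.02  1.94  0.    1.18 -0.13]
```

Request:
drive_tool(plan=[{"x":2.15,"y":0.82,"z":0,"ax":0,"ay":1,"az":0,"hand":64},{"x":2.15,"y":0.82,"z":0.5,"ax":0,"ay":2,"az":0,"hand":64},{"x":2.15,"y":0.82,"z":1,"ax":0,"ay":3,"az":0,"hand":64},{"x":2.15,"y":0.82,"z":1.5,"ax":0,"ay":4,"az":0,"hand":64},{"x":2.15,"y":0.82,"z":2.06,"ax":0,"ay":5,"az":0,"hand":64},{"x":2.15,"y":0.82,"z":2.06,"ax":0,"ay":6,"az":0,"hand":64},{"x":2.15,"y":0.82,"z":2.06,"ax":0,"ay":6.89,"az":0,"hand":64},{"x":2.15,"y":0.82,"z":2.06,"ax":0,"ay":6.89,"az":0,"hand":64}])

```text
clock: 12.85
eef_pos: [453.9, 171.9, 174.7]
tcp_rot: [-3.139, -0.724, 1.821]
contact_force: [0.6, 1.4, -1.0]
opening: 0.783
grasp_force: 35.0
```

Run:
```python
from h import *
s=monitor.sense();print(s["eef_pos"].round(1),s["qpos"].round(2),s["contact_force"].round(1))
for d in(25,3): go(*place(-55,d)[:2])
c,f=look("wrist","w7"); cs,fs=look("side","s7")
# tray's white top in the side view: extents, for a check of the pose in hand
p,R,th=place(-55,130);tx,ty,tz=R.T
org=p-1.3*tx-5.3*tz
for i,j in((-59.5,-34.5),(-59.5,34.5),(59.5,34.5),(59.5,-34.5)): print(proj(cs,org+i*tx+j*ty-9*tz)[0].round(0),proj(c,org+i*tx+j*ty-9*tz)[0].round(0))
a=cv2.resize(f,(512,384));b=cv2.resize(fs[130:290,150:350],(480,384),interpolation=cv2.INTER_CUBIC)
cv2.imwrite("pics/v7.png",cv2.resize(np.hstack([a,b]),(800,310))[:,:,::-1])
```

```text
[453.9 171.9 174.7] [-0.1   0.37  1.99  0.73  1.19 -0.77] [ 0.6  1.4 -1. ]
go shift [-1.35  -0.003  1.571] turn [ 0.034 -0.021 -0.069]
go shift [-1.641 -0.002  1.901] turn [ 0.034 -0.021 -0.069]
[264. 208.] [179. 380.]
[235. 209.] [326. 379.]
[232. 209.] [345. 123.]
[266. 209.] [157. 124.]
```

Run:
```python
import cv2
g=cv2.imread("pics/w7.png")
print([(i,g[i,250].tolist()) for i in range(96,150,4)])
print([(i,g[150,i].tolist()) for i in list(range(140,180,4))+list(range(325,360,4))])
```

```text
[(96, [198, 200, 196]), (100, [201, 200, 197]), (104, [199, 199, 195]), (108, [199, 199, 195]), (112, [199, 202, 198]), (116, [203, 202, 199]), (120, [202, 202, 197]), (124, [200, 200, 197]), (128, [202, 200, 198]), (132, [172, 192, 193]), (136, [152, 174, 194]), (140, [148, 169, 190]), (144, [144, 164, 184]), (148, [137, 158, 178])]
[(140, [70, 72, 73]), (144, [68, 72, 72]), (148, [70, 70, 72]), (152, [74, 71, 69]), (156, [99, 102, 102]), (160, [156, 163, 164]), (164, [149, 162, 169]), (168, [151, 173, 194]), (172, [150, 172, 192]), (176, [148, 169, 190]), (325, [145, 168, 189]), (329, [150, 171, 191]), (333, [150, 172, 193]), (337, [175, 186, 195]), (341, [151, 92, 50]), (345, [152, 94, 54]), (349, [153, 92, 51]), (353, [154, 96, 58]), (357, [147, 150, 150])]
```

Run:
```python
from h import *
for d in(25,4): go(*place(-53,d)[:2])
```

```text
go shift [-1.334 -0.015  1.592] turn [ 0.038  0.157 -0.047]
go shift [-1.61  -0.015  1.908] turn [ 0.038  0.157 -0.047]
```

Request:
drive_tool(plan=[{"x":-0.4,"y":0,"z":0.5,"ax":0,"ay":0.15,"az":0,"hand":64},{"x":-0.8,"y":0,"z":1,"ax":0,"ay":0.15,"az":0,"hand":64},{"x":-1.15,"y":0,"z":1.4,"ax":0,"ay":0.15,"az":0,"hand":64},{"x":-1.33,"y":0,"z":1.6,"ax":0,"ay":0.15,"az":0,"hand":64},{"x":-1.45,"y":0,"z":1.73,"ax":0,"ay":0.15,"az":0,"hand":64},{"x":-1.53,"y":0,"z":1.82,"ax":0,"ay":0.15,"az":0,"hand":64},{"x":-1.6,"y":0,"z":1.9,"ax":0,"ay":0.15,"az":0,"hand":64},{"x":-1.6,"y":0,"z":1.9,"ax":0,"ay":0.15,"az":0,"hand":64}])

```text
clock: 13.75
eef_pos: [453.5, 175.8, 51.6]
tcp_rot: [3.141, -0.737, 1.826]
contact_force: [0.5, 0.0, -0.9]
opening: 0.783
grasp_force: 35.0
```

Run:
```python
from h import *
s=monitor.sense();print(s["eef_pos"].round(1),s["contact_force"].round(1),s["wrist_torque"].round(2))
for d in(4,0,-3): go(*place(-53,d)[:2])
```

```text
[453.5 175.8  51.6] [ 0.5  0.  -0.9] [-0.35 -0.06 -0.01]
go shift [-0.024 -0.018 -0.002] turn [ 0.035 -0.011 -0.032]
go shift [-0.078 -0.018  0.057] turn [ 0.035 -0.011 -0.032]
go shift [-0.118 -0.018  0.101] turn [ 0.035 -0.011 -0.032]
```

Not touching yet, so I'll lower in small steps.

Request:
drive_tool(plan=[{"x":-0.04,"y":0,"z":0.02,"ax":0,"ay":0,"az":0,"hand":64},{"x":-0.06,"y":0,"z":0.04,"ax":0,"ay":0,"az":0,"hand":64},{"x":-0.08,"y":0,"z":0.06,"ax":0,"ay":0,"az":0,"hand":64},{"x":-0.08,"y":0,"z":0.06,"ax":0,"ay":0,"az":0,"hand":64}])

```text
clock: 14.15
eef_pos: [453.7, 174.9, 47.1]
tcp_rot: [3.141, -0.738, 1.826]
contact_force: [0.5, -1.3, 4.9]
opening: 0.784
grasp_force: 35.5
```

Request:
drive_tool(plan=[{"x":-0.02,"y":0,"z":0.02,"ax":0,"ay":0,"az":0,"hand":64},{"x":-0.02,"y":0,"z":0.02,"ax":0,"ay":0,"az":0,"hand":64}])

```text
clock: 14.35
eef_pos: [453.8, 175.0, 47.0]
tcp_rot: [3.14, -0.74, 1.827]
contact_force: [-1.5, -8.2, 19.4]
opening: 0.783
grasp_force: 37.0
```

Contact made. I'll release slowly and back out along the tool axis.

Request:
drive_tool(plan=[{"x":0.01,"y":0,"z":-0.01,"ax":0,"ay":0,"az":0,"hand":64},{"x":0.01,"y":0,"z":-0.01,"ax":0,"ay":0,"az":0,"hand":71},{"x":0.01,"y":0,"z":-0.01,"ax":0,"ay":0,"az":0,"hand":75},{"x":0.01,"y":0,"z":-0.01,"ax":0,"ay":0,"az":0,"hand":80},{"x":0.01,"y":0,"z":-0.01,"ax":0,"ay":0,"az":0,"hand":85},{"x":0.01,"y":0,"z":-0.01,"ax":0,"ay":0,"az":0,"hand":85},{"x":0.01,"y":0,"z":-0.01,"ax":0,"ay":0,"az":0,"hand":85}])

```text
clock: 15.05
eef_pos: [453.4, 174.9, 45.8]
tcp_rot: [-3.141, -0.737, 1.826]
contact_force: [-0.4, -0.2, -0.6]
opening: 0.996
grasp_force: 0.0
```

Request:
drive_tool(plan=[{"x":0,"y":0,"z":-0.1,"ax":0,"ay":0,"az":0,"hand":85},{"x":0,"y":0,"z":-0.3,"ax":0,"ay":0,"az":0,"hand":85},{"x":0,"y":0,"z":-0.6,"ax":0,"ay":0,"az":0,"hand":85},{"x":0,"y":0,"z":-1,"ax":0,"ay":0,"az":0,"hand":85},{"x":0,"y":0,"z":-1.6,"ax":0,"ay":0,"az":0,"hand":85},{"x":0,"y":0,"z":-2.3,"ax":0,"ay":0,"az":0,"hand":85},{"x":0,"y":0,"z":-3,"ax":0,"ay":0,"az":0,"hand":85},{"x":0,"y":0,"z":-3,"ax":0,"ay":0,"az":0,"hand":85}])

```text
clock: 15.85
eef_pos: [482.0, 74.0, 160.4]
tcp_rot: [3.134, -0.733, 1.828]
contact_force: [0.6, -0.2, -0.2]
opening: 0.996
grasp_force: 0.0
```

Run:
```python
from h import *
c,f=look("wrist","w8");t,ft=look("top","t8");s,fs=look("side","s8")
print(monitor.sense()["contact_force"].round(1))
p,R,th=place(-58.2,0);tx,ty,tz=R.T;org=p-1.3*tx-5.3*tz
for i,j in((-59.5,-34.5),(-59.5,34.5),(59.5,34.5),(59.5,-34.5)):
    X=org+i*tx+j*ty-9*tz;print([proj(k,X)[0].round(0).tolist() for k in(c,t,s)])
a=cv2.resize(f,(400,300));b=cv2.resize(fs[190:310,155:315],(400,300),interpolation=cv2.INTER_CUBIC)
d=cv2.resize(ft[150:270,140:300],(400,300),interpolation=cv2.INTER_CUBIC)
cv2.imwrite("pics/v8.png",np.vstack([np.hstack([a,b]),np.hstack([d,0*d])])[:,:,::-1])
```

```text
[-0.4  0.5  0.3]
[[208.0, 245.0], [221.0, 223.0], [264.0, 244.0]]
[[286.0, 244.0], [216.0, 203.0], [238.0, 244.0]]
[[290.0, 107.0], [185.0, 209.0], [236.0, 251.0]]
[[204.0, 107.0], [190.0, 230.0], [265.0, 251.0]]
```

View pics/v8.png

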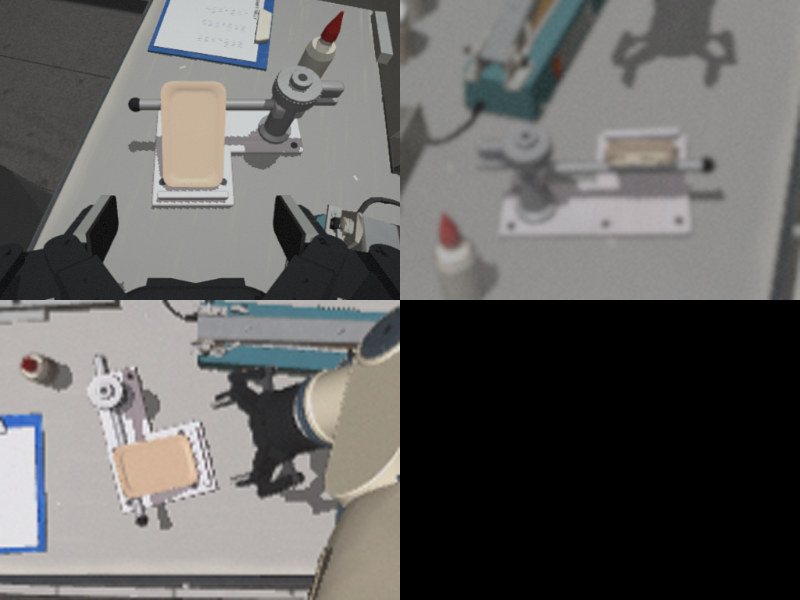

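The tray leans face up, centred and square. In the wrist view its corners are at about (162,82), (225,82) and (222,188), within a few px of the prediction. The lug is over the tab at (340,88), and the bottle stands. I'll hand in.

```bash
python3 -c "
from rig import monitor,imaging,r
print(r.sign_off())"
```

```text
the job is handed in; nothing more can be done
None
```

I locked the collar over the index tab, leaned the thin tray face up on the rest behind the lip and over the bar, and handed the job in after about 16 s of robot time; the final pictures looked right, but no verdict was returned.

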